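# Slide the tall spray can home into its bench bay

## Robot

A 6-joint arm with a two-finger parallel gripper is mounted at the origin on the work surface. World frame = base frame: x ahead of the robot, y to its left, z up, the work surface at z = 0. Lengths are in m, angles in rad, forces in N, time in s.
With the tool pointing down it reaches from about 0.35 to 0.975 m from the base axis. Payload 4.9 kg.
Tool frame: the origin (TCP) lies at the very end of the fingers, on their centre line; the grasp point (between the pads) lies 19 mm behind it (manip.hold_point_z is the distance from the TCP to the grasp point, in m); z points along the fingers, x is the direction in which the jaws open and shut, and the axes are right-handed (so a half turn about z gives the same grasp; the last joint's range is limited). The gripper opens to 85 mm and grips with 20 to 120 N. Pads are 22 mm wide; open, the fingers measure 114 mm over their backs; the gripper's body (76 mm by 85 mm) begins 54 mm behind the grasp point. The pads swing forward as they close: fully open they stand 13 mm farther back than shut.
Start: joints at [-1.396, 0.053, 1.613, -0, 1.476, -0.119], TCP at [0.181, -0.598, 0.231] pointing down, gripper open.
Joint ranges: [-3.01, 3.01], [-1.01, 2.22], [0.06, 2.58], [-1.02, 4.17], [0.09, 2.62], [-3.14, 3.14]. Speed limits (rad/s): [2.57, 2.57, 3.14, 3.14, 3.14, 3.14].

## Interface

Orientations are given as a unit quaternion [w, x, y, z].
In Python, from plant import manip gives the robot as it stands.
- The arm moves only by the shell command python3 -m handwheel 'ROWS' [OPENING]. ROWS is JSON, a list of rows, each an object of numbers: "dx", "dy", "dz": the shift along the tool's x, y, z in m; "ax", "ay", "az": the turn, a rotation vector about the tool's x, y, z in rad. In form: [{"dx": .., "dy": .., "dz": .., "ax": .., "ay": .., "az": ..}, ...]. A call has 1 to 5 rows; each row is the pose to reach, as a shift and turn from the pose commanded when the call began, along the tool's axes at that moment; what a row does not reach only later rows make up. A row lasts 1/8 s, in which the tool goes at most 62.5 mm and 10.7 degrees, less where a joint would pass 70% of its speed; a pose out of reach is approached as far as the arm can. A call with a gripper value outside its range is refused whole. OPENING is the closure in counts, from 0 (fully open) to 255 (shut), set as the call begins (- or left out, the last holds). The fingers move at their own pace and stop on an object; the grip force is fixed at half the most. Time passes only in rows, so rows that repeat a pose let the fingers close. It gives the time, the measured TCP pose, the force and the opening at its end, in the units of the state.
- manip.state(): the state, without advancing time (a new reading comes with each control period).
- manip.grab_frame(name): name is "side" or "top"; returns a dict with "image" (400x640x3 uint8, blue, green, red), "z_map" (400x640 float32, m along the optical axis (not along the pixel's ray), 0 where there is no reading), "K" (3x3 intrinsics, pixels), "xyz" and "rotation" of the camera in the world. Camera axes: x right, y up, looking along -z (the intrinsics and any distortion apply to the point x, -y, -z); pixel columns grow to the right and rows downward; lengths in m; the calibration is good to about 2 mm. A picture is of the moment at which its call begins.
- manip.job_done(): hands the job in, once; it reports no verdict.
The state is a dict: "time": time; "joint_pos": joint angles; "joint_vel": joint speeds; "joint_efforts": joint torques, N m; "tool_pos": TCP position; "tool_rot": TCP orientation; "contact_force": force on the tool from outside, world axes, zero at the start; "ft_torque": the same for the moment, N m; "gripper_width": opening from 0.0 (shut) to 1.0 (fully open).
Only numpy, scipy, OpenCV 4.12 (cv2) and the standard library are available. Lean on these libraries where they do the work, as an engineer would, in place of code of your own. Each camera call takes 0.05 s, during which the arm holds its last target.

## Task

Clear the repair table: push the tall slim spray can across the table top into the open-fronted bay of the grey caddy, until it stands upright against the bay's back wall, then leave it. Push it gently and low, touching only its blue lower part, so that it slides without tipping; do not pinch it or lift it off the table. Leave the clear case, the screw cup, the port board, the opening wedge and the micro screwdriver where they are.

Things in the scene. Friction and masses are not known exactly. Their poses are not given: they have to be found in the camera images.
- can: Tall slim round spray can standing loose on the table, 44 mm in diameter, 188 mm tall, about 240 g. The lowest 80 mm are painted blue: only this part may be touched. Origin at the centre of its underside, z up its axis. It is easily tipped: pushed more than about 20 mm above the table it may tip rather than slide.
- can_top: Upper part of the same can, rigidly joined to it: bare aluminium from 80 to 156 mm above the can's underside, same 44 mm diameter, with a 33 mm wide white cap up to 188 mm. Not to be touched. Origin on the can's axis, 80 mm above its underside.
- bay_home (a point): Point on the table top where the can's axis stands when the can is fully home in the caddy's bay. +x of its frame points horizontally into the bay (the way the can is pushed in), y across it, z up. The bay has no floor: the can slides in on the table.
- caddy: Fixed grey steel caddy, origin and axes as bay_home. Back wall's front face at x = +22 mm (50 mm tall, 100 wide); side walls' inner faces at y = +-30 mm from x = -13 mm inwards, 35 mm tall; from there guide wings flare out to about y = +-50 mm at x = -36 mm. Behind the back wall, to x = +81 mm, a holder with pry sticks up to 77 mm tall.
- case: Clear plastic case with a grey press-button catch on its front, 80 x 110 x 35 mm, loose; bystander. Origin at the centre of its underside.
- cup: White ceramic cup for screws, 56 mm across the rim, 40 mm tall, loose; bystander. Origin at the centre of its underside.
- board: Black phone charging port board with a steel socket at its -x end, 61 x 22 x 7 mm, lying loose; bystander. Origin at the centre of its underside.
- wedge: Orange plastic opening wedge, 74 x 22 x 9 mm, lying loose; bystander. Origin under its middle, thin end towards +x.
- driver: Steel micro screwdriver lying loose along its x axis, handle towards -x, 111 mm long, 11 mm thick; bystander. Origin on the table under its axis, 40 mm from the tip.

How it is judged:
At the end, for the whole second after the job is handed in: The can stands upright (within 0.04 rad) and still on the table in the bay, its side within 6 mm of touching the back wall, its axis within 12 mm of the bay's middle line, and no bystander is more than 12 mm from where it began (x of can in the frame of bay_home between -0.006 and 0.004 m and y of can in the frame of bay_home between -0.012 and 0.012 m and height (world z) of can below 0.003 m and angle between can's own z axis and vertical below 0.04 rad and linear speed of can below 0.01 m/s and distance of each of case, cup, board, wedge, driver from where it was at the start of the episode below 0.012 m).
It fails at once if the can is tipped (leans more than 0.15 rad) (angle between can's own z axis and vertical above 0.15 rad).
It fails at once if the can is lifted (more than 8 mm off the table) (height (world z) of can above 0.008 m).
It fails at once if the robot touches the can above its blue lower part (contact force between any of the arm, the fingers and can_top above 0.3 N).
It fails at once if the can is pinched or rammed (fingers press on it with more than 30 N) (contact force between the fingers and can above 30 N).
It fails at once if a bystander (case, cup, board, wedge or screwdriver) is moved by more than 12 mm (distance of any of case, cup, board, wedge, driver from where it was at the start of the episode above 0.012 m).
It also fails if it takes over 64 s, if anything falls off the work surface, if the arm or the gripper's body presses on something with over 40 N, if the wrist force passes 120 N, or if a joint passes its speed limit or range.

## Working session

There is one attempt and no reset: what is moved stays moved. The work goes in short steps, Python scripts to look and compute and a shell command to move; the robot and the scene stay as the last step left them, time stands still between calls to the robot, and variables do not carry over. Pictures are saved under pics/ and viewed, and the job is handed in when it is done.

```bash
ls; mkdir -p pics; cat > h.py <<'E'
import cv2,numpy as np
from plant import manip
def grab(n,tag):
    f=manip.grab_frame(n); cv2.imwrite(f'pics/{tag}.png',f['image']); np.savez(f'/tmp/{tag}.npz',**f); return f
def pts(f):
    z=f['z_map'];K=f['K'];v,u=np.mgrid[:z.shape[0],:z.shape[1]]
    P=np.stack([(u-K[0,2])/K[0,0]*z,-(v-K[1,2])/K[1,1]*z,-z],-1)
    return P@np.array(f['rotation']).T+np.array(f['xyz'])
E
python3 - <<'E'
from h import *
for n in('top','side'):
    f=grab(n,n+'0'); print(n,f['K'],f['xyz'],f['rotation'],[k for k in f])
s=manip.state();print(s)
E
```

```text
pics
top [[444.47697663   0.         321.47176358]
 [  0.         444.47697663 190.59117938]
 [  0.           0.           1.        ]] [ 0.44996028 -0.01765395  0.95648339] [ 0.70773393  0.05531269 -0.04398766 -0.70293548] ['image', 'z_map', 'K', 'xyz', 'rotation']
side [[415.86834855   0.         317.99333339]
 [  0.         415.86834855 196.55635729]
 [  0.           0.           1.        ]] [0.32548275 0.65086422 0.81663303] [-0.1635733  -0.06236771  0.35865079  0.91690984] ['image', 'z_map', 'K', 'xyz', 'rotation']
{'time': 0.1, 'joint_pos': array([-1.39599353e+00,  5.32772447e-02,  1.61412036e+00,  1.43054257e-05,
        1.47601963e+00, -1.19026658e-01]), 'joint_vel': array([ 9.99296784e-05, -1.84385425e-04, -4.33623570e-03, -4.53064528e-05,
       -8.81640616e-04,  1.03564311e-03]), 'joint_efforts': array([-6.78336892e-04, -3.94907570e+01, -3.71363068e+01, -1.68592978e-04,
        3.90407309e-03,  1.14948963e-05]), 'tool_pos': array([ 0.18090378, -0.59766908,  0.2302161 ]), 'tool_rot': array([-6.32023119e-04,  8.02999778e-01, -5.95978628e-01, -6.57933747e-04]), 'contact_force': array([-0.08535202, -0.41679571,  0.29337375]), 'ft_torque': array([-0.00899608,  0.00442081, -0.04366508]), 'gripper_width': 1.0020860504156828}
```

View pics/top0.png

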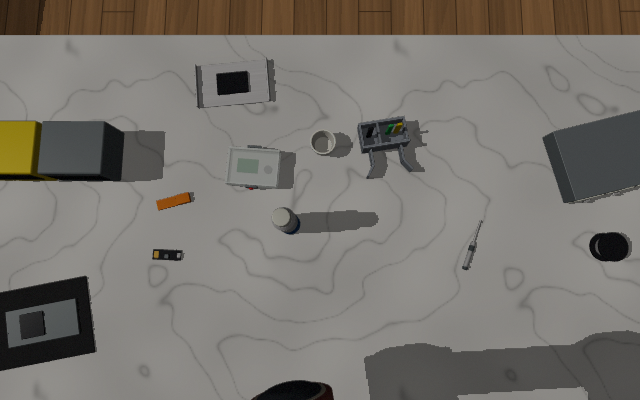

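View pics/side0.png

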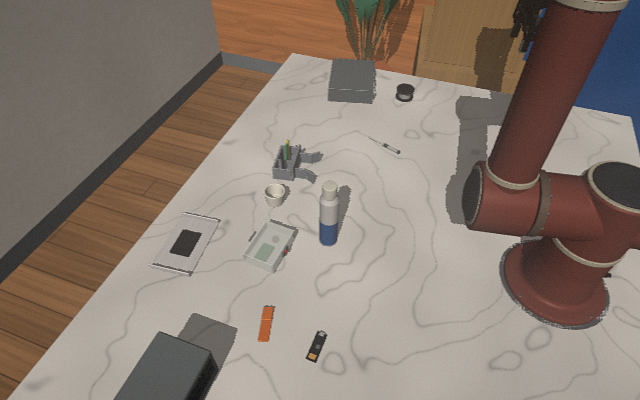

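The top view shows the can at (287,220), the caddy at (387,135) with its mouth facing down in the image, the cup at (323,142), the case at (255,168) and the driver at (473,245). Next I measure their positions.

```bash
cat >> h.py <<'E'
from scipy.spatial.transform import Rotation as R
def RM(f):
    q=np.array(f['rotation']); return R.from_quat(q,scalar_first=True).as_matrix()
def pts(f):
    z=f['z_map'];K=f['K'];v,u=np.mgrid[:z.shape[0],:z.shape[1]]
    P=np.stack([(u-K[0,2])/K[0,0]*z,-(v-K[1,2])/K[1,1]*z,-z],-1)
    return P@RM(f).T+np.array(f['xyz'])
def can(f,P):
    # blue pixels + circle fit on side; returns axis
    hsv=cv2.cvtColor(f['image'],cv2.COLOR_BGR2HSV)
    return hsv
E
python3 - <<'E'
from h import *
for n in('top','side'):
    f=np.load(f'/tmp/{n}0.npz');P=pts(f)
    print(n, 'table z', np.median(P[150:330,200:380,2] if n=='top' else P[220:300,360:420,2],axis=(0,1)))
    ok=f['z_map']>0
    hsv=cv2.cvtColor(f['image'],cv2.COLOR_BGR2HSV)
    inr=ok&(P[...,0]>.25)&(P[...,0]<.75)&(P[...,1]>-.5)&(P[...,1]<.45)
    m=((P[...,2]>.008)&inr).astype(np.uint8)
    c,l,st,ce=cv2.connectedComponentsWithStats(m)
    for i in range(1,c):
        if st[i,4]>15:
            q=P[l==i]; print(st[i],q.min(0).round(3),q.max(0).round(3),q.mean(0).round(3))
    # can by height
    q=P[inr&(P[...,2]>.08)&(P[...,2]<.2)]
    b=P[inr&(hsv[...,0]>100)&(hsv[...,0]<130)&(hsv[...,1]>120)&(P[...,2]>.005)]
    print('blue',len(b),b.min(0) if len(b) else '',b.max(0) if len(b) else '')
    im=f['image']
    x0,y0,x1,y1=(220,90,460,280) if n=='top' else (230,120,400,280)
    cv2.imwrite(f'pics/{n}zoom.png',cv2.resize(im[y0:y1,x0:x1],None,fx=3.3,fy=3.1,interpolation=2)[:600,:800])
E
```

```text
top table z -0.0008475908245461627
[ 357  116   57   62 1657] [ 0.613 -0.195  0.008] [ 0.742 -0.079  0.078] [ 0.697 -0.135  0.029]
[  94  121   30   60 1455] [0.601 0.433 0.008] [0.713 0.45  0.098] [0.655 0.438 0.064]
[310 129  26  26 307] [ 0.659 -0.03   0.008] [0.713 0.023 0.043] [ 0.691 -0.004  0.03 ]
[544 130  19  37 439] [ 0.64  -0.5    0.008] [ 0.71  -0.483  0.053] [ 0.679 -0.493  0.034]
[ 225  145   56   45 2115] [0.585 0.088 0.008] [0.679 0.202 0.039] [0.631 0.144 0.033]
[176 194  14  11  60] [0.553 0.284 0.008] [0.575 0.312 0.014] [0.566 0.299 0.01 ]
[271 207  29  27 572] [0.491 0.044 0.01 ] [0.534 0.088 0.19 ] [0.509 0.06  0.153]
[469 242   6  12  35] [ 0.453 -0.324  0.008] [ 0.476 -0.313  0.015] [ 0.464 -0.318  0.01 ]
[464 261   5   9  21] [ 0.42  -0.31   0.008] [ 0.437 -0.301  0.014] [ 0.428 -0.305  0.01 ]
[294 380  20  11 139] [0.25  0.005 0.215] [0.253 0.034 0.266] [0.251 0.019 0.242]
blue 55 [ 0.25039151 -0.09985293  0.01222664] [0.70200648 0.44913236 0.25851328]
side table z -0.00028694000946954956
[328  85  23  16 219] [ 0.632 -0.5    0.008] [ 0.709 -0.48   0.054] [ 0.677 -0.492  0.031]
[ 272  139   48   43 1077] [ 0.613 -0.195  0.008] [ 0.741 -0.077  0.08 ] [ 0.687 -0.13   0.03 ]
[384 143  10   8  21] [ 0.437 -0.321  0.008] [ 0.469 -0.303  0.013] [ 0.455 -0.312  0.01 ]
[462 175   7  21  50] [0.25  0.012 0.22 ] [0.253 0.038 0.264] [0.251 0.026 0.243]
[ 319  181   20   63 1095] [0.491 0.05  0.009] [0.535 0.09  0.191] [0.509 0.08  0.113]
[263 183  21  23 347] [ 0.659 -0.031  0.008] [0.714 0.026 0.043] [ 0.687 -0.004  0.028]
[ 241  220   53   52 1680] [0.585 0.088 0.008] [0.679 0.204 0.039] [0.63  0.154 0.032]
[261 307  12  13  88] [0.555 0.284 0.008] [0.58  0.316 0.011] [0.567 0.3   0.009]
[154 331  64  45 559] [0.602 0.435 0.009] [0.713 0.45  0.098] [0.647 0.443 0.087]
blue 0
```

View pics/topzoom.png

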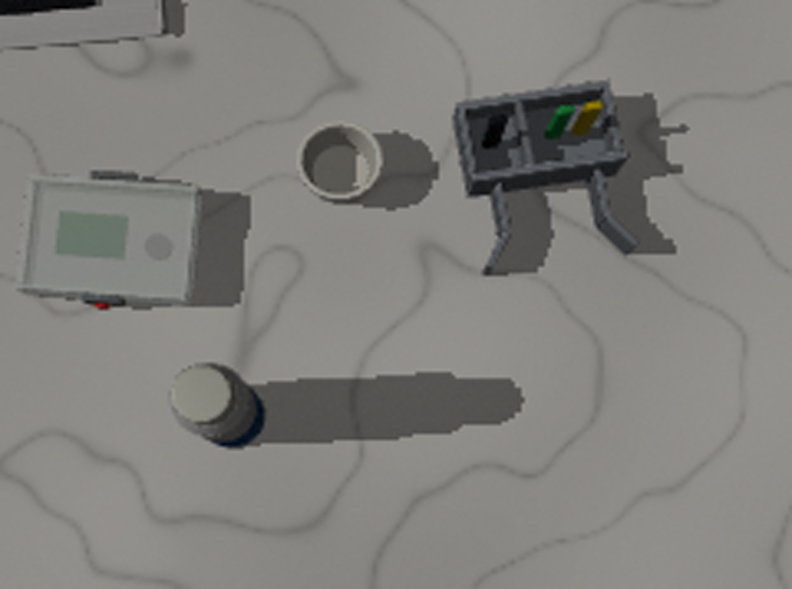

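View pics/sidezoom.png

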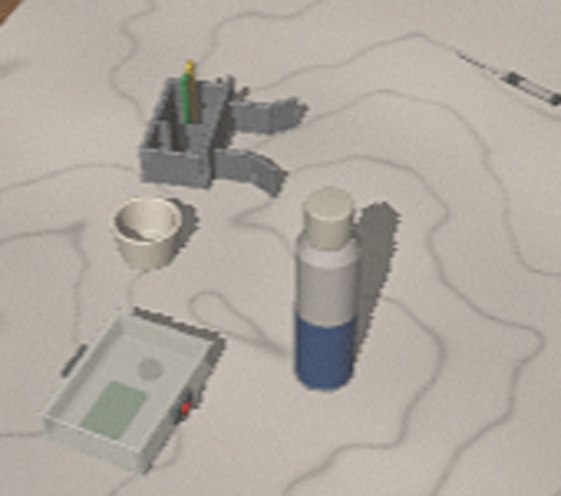

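```bash
cat >> h.py <<'E'
from scipy.optimize import least_squares
def fitcan(P,c0,zlo=.02,zhi=.15,r=.022):
    m=(np.hypot(P[...,0]-c0[0],P[...,1]-c0[1])<.035)&(P[...,2]>zlo)&(P[...,2]<zhi)
    q=P[m]
    s=least_squares(lambda c:np.hypot(q[:,0]-c[0],q[:,1]-c[1])-r,c0,loss='soft_l1',f_scale=.001)
    return s.x,len(q),np.sqrt(np.mean(s.fun**2))
E
python3 - <<'E'
from h import *
for n in('top','side'):
    f=np.load(f'/tmp/{n}0.npz');P=pts(f)
    print(n,fitcan(P,np.array([.512,.067])))
    m=(P[...,0]>.6)&(P[...,0]<.76)&(P[...,1]<-.06)&(P[...,1]>-.21)&(P[...,2]>.01)
    q=P[m]; print(np.histogram(q[:,2],bins=np.arange(.01,.085,.005)))
    t=q[(q[:,2]>.044)&(q[:,2]<.056)]
    r=cv2.minAreaRect((t[:,:2]*1000).astype(np.float32)); print('rect50',r,cv2.boxPoints(r))
    w=q[(q[:,2]>.031)&(q[:,2]<.038)]
    for s in w[np.argsort(w[:,0])][::12]: print(s.round(4),end=' ')
E
```

```text
top (array([0.51317232, 0.06644356]), 206, np.float64(0.0011270490434144357))
(array([356,  93, 113,  93, 217, 292,  80, 130,  36,  12,  12,  12,  37,
        13,   0]), array([0.01 , 0.015, 0.02 , 0.025, 0.03 , 0.035, 0.04 , 0.045, 0.05 ,
       0.055, 0.06 , 0.065, 0.07 , 0.075, 0.08 , 0.085]))
rect50 ((693.7122192382812, -134.71054077148438), (35.42251205444336, 98.79090881347656), 9.588923454284668) [[ 668.0202    -88.955536]
 [ 684.4766   -186.36617 ]
 [ 719.40424  -180.46555 ]
 [ 702.9478    -83.05492 ]]
[ 0.6138 -0.1019  0.0358] [ 0.6245 -0.1062  0.0358] [ 0.6318 -0.1927  0.0333] [ 0.6356 -0.1106  0.0337] [ 0.6404 -0.1824  0.033 ] [ 0.6445 -0.1781  0.0342] [ 0.65   -0.1062  0.037 ] [ 0.6555 -0.1721  0.033 ] [ 0.6614 -0.1066  0.0342] [ 0.6662 -0.1701  0.0334] [ 0.6706 -0.1026  0.0319] [ 0.6739 -0.1212  0.0366] [ 0.6773 -0.1705  0.0325] [ 0.6805 -0.1593  0.0366] [ 0.6843 -0.0895  0.0379] [ 0.6909 -0.0875  0.0374] [ 0.6976 -0.1235  0.0372] [ 0.7013 -0.1029  0.0317] [ 0.7049 -0.1832  0.0356] [ 0.7091 -0.1217  0.0353] [ 0.713  -0.0813  0.0365] [ 0.7172 -0.1194  0.0375] [ 0.7225 -0.
[... 530 characters left out ...]
189453125), (35.08707046508789, 102.80780792236328), 7.592442035675049) [[ 668.27216   -83.83162 ]
 [ 681.85565  -185.73811 ]
 [ 716.6351   -181.10222 ]
 [ 703.0516    -79.195724]]
[ 0.6128 -0.0993  0.0317] [ 0.6303 -0.1073  0.0336] [ 0.6368 -0.109   0.0337] [ 0.6438 -0.1816  0.033 ] [ 0.6522 -0.1797  0.032 ] [ 0.6596 -0.1753  0.0334] [ 0.6675 -0.105   0.0346] [ 0.6727 -0.1699  0.0338] [ 0.6772 -0.0863  0.0368] [ 0.6831 -0.1728  0.032 ] [ 0.6896 -0.0872  0.032 ] [ 0.6951 -0.1217  0.0374] [ 0.7009 -0.1211  0.0361] [ 0.7041 -0.1792  0.0355] [ 0.7097 -0.1778  0.035 ] [ 0.7128 -0.1776  0.0341] [ 0.7213 -0.1185  0.0318] [ 0.7252 -0.0942  0.0366] [ 0.7312 -0.1345  0.0339] [ 0.736  -0.1459  0.0379]
```

```bash
cat >> h.py <<'E'
def target(pos,h,th,flip=1):
    h=np.radians(h);th=np.radians(th)
    z=np.array([np.sin(th)*np.cos(h),np.sin(th)*np.sin(h),-np.cos(th)])
    x=flip*np.array([-np.sin(h),np.cos(h),0]); y=np.cross(z,x)
    return np.array(pos),np.stack([x,y,z],1)
def delta(pos,h,th,flip=1):
    s=manip.state();Rc=R.from_quat(s['tool_rot'],scalar_first=True)
    p,Rt=target(pos,h,th,flip)
    d=Rc.inv().apply(p-s['tool_pos']); a=(Rc.inv()*R.from_matrix(Rt)).as_rotvec()
    print('d',d.round(4),'a',a.round(4),'|deg|',np.degrees(np.linalg.norm(a)).round(1),'dist',np.linalg.norm(d).round(3))
E
python3 - <<'E'
from h import *
delta([.36,-.25,.28],0,0,1); delta([.48,.2,.26],-83.2,0)
E
python3 -m handwheel '[{"dz":-0.05},{"dz":-0.05}]' 180
```

```text
d [-0.281  -0.2721 -0.0492] a [-2.6000e-03  1.0000e-04 -2.8478e+00] |deg| 163.2 dist 0.394
d [-0.6769 -0.5173 -0.0284] a [-1.5000e-03  1.3000e-03 -1.3957e+00] |deg| 80.0 dist 0.852invalid input at $[0]: expected keys dx, dy, dz, ax, ay, az
```

```bash

python3 - <<'E'
from h import *
delta([.40,-.35,.29],-133,0)
E
python3 -m handwheel '[{"dx":0,"dy":0,"dz":-0.05,"ax":0,"ay":0,"az":0}]' 180
python3 - <<'E'
from h import *
delta([.40,-.35,.29],-133,0)
E
```

```text
d [-0.1737 -0.2814 -0.0594] a [-0.0007  0.0017 -0.5265] |deg| 30.2 dist 0.336
time: 0.22
tool_pos: [0.1804, -0.5953, 0.275]
tool_rot: [-0.004, 0.803, -0.596, -0.004]
contact_force: [0.2, -0.7, 0.8]
gripper_width: 0.813
d [-0.1714 -0.2812 -0.0125] a [-0.0046  0.0116 -0.5266] |deg| 30.2 dist 0.33
```

```bash

python3 -m handwheel '[{"dx":-0.03,"dy":-0.05,"dz":-0.005,"ax":0,"ay":0,"az":-0.1},{"dx":-0.06,"dy":-0.1,"dz":-0.005,"ax":0,"ay":0,"az":-0.2},{"dx":-0.09,"dy":-0.15,"dz":-0.01,"ax":0,"ay":0,"az":-0.3},{"dx":-0.12,"dy":-0.2,"dz":-0.01,"ax":0,"ay":0,"az":-0.4},{"dx":-0.15,"dy":-0.25,"dz":-0.01,"ax":0,"ay":0,"az":-0.5}]'
python3 - <<'E'
from h import *
delta([.47,-.08,.29],-105,0)
E
```

```text
time: 0.85
tool_pos: [0.3777, -0.3805, 0.2909]
tool_rot: [-0.0, 0.926, -0.377, -0.0]
contact_force: [0.2, -1.4, 0.3]
gripper_width: 0.299
d [-0.1441 -0.2794  0.001 ] a [-2.000e-04  2.000e-04 -5.122e-01] |deg| 29.3 dist 0.314
```

```bash

python3 -m handwheel '[{"dx":-0.03,"dy":-0.05,"dz":0,"ax":0,"ay":0,"az":-0.1},{"dx":-0.06,"dy":-0.1,"dz":0,"ax":0,"ay":0,"az":-0.2},{"dx":-0.08,"dy":-0.155,"dz":0,"ax":0,"ay":0,"az":-0.3},{"dx":-0.11,"dy":-0.21,"dz":0,"ax":0,"ay":0,"az":-0.4},{"dx":-0.14,"dy":-0.26,"dz":0,"ax":0,"ay":0,"az":-0.5}]'
python3 - <<'E'
from h import *
delta([.49,.17,.25],-83.2,20)
delta([.49,.17,.25],-83.2,35)
E
```

```text
time: 1.48
tool_pos: [0.4593, -0.0966, 0.2909]
tool_rot: [-0.0, 0.991, -0.136, -0.0]
contact_force: [0.1, -0.2, -0.9]
gripper_width: 0.297
d [-0.0425 -0.265   0.0409] a [-0.3448  0.0687 -0.3882] |deg| 30.0 dist 0.271
d [-0.0425 -0.265   0.0409] a [-0.6031  0.1201 -0.3799] |deg| 41.4 dist 0.271
```

```bash

python3 -m handwheel '[{"dx":-0.01,"dy":-0.055,"dz":0,"ax":0,"ay":0,"az":-0.07},{"dx":-0.02,"dy":-0.11,"dz":0,"ax":-0.1,"ay":0.02,"az":-0.15},{"dx":-0.03,"dy":-0.165,"dz":0,"ax":-0.25,"ay":0.05,"az":-0.23},{"dx":-0.04,"dy":-0.22,"dz":0.01,"ax":-0.4,"ay":0.08,"az":-0.3},{"dx":-0.0425,"dy":-0.265,"dz":0.03,"ax":-0.5,"ay":0.1,"az":-0.38}]'
python3 - <<'E'
from h import *
print(manip.state()['joint_pos'].round(2))
delta([.5063,.1256,.06],-83.2,35)
delta([.495,.18,.12],-83.2,35)
E
```

```text
time: 2.1
tool_pos: [0.491, 0.171, 0.2619]
tool_rot: [0.251, 0.966, 0.056, 0.017]
contact_force: [0.6, -0.8, 0.6]
gripper_width: 0.291
[ 0.44 -0.09  1.76 -0.48  1.63  0.33]
d [ 0.0091 -0.0576  0.1992] a [-0.1013 -0.0027 -0.003 ] |deg| 5.8 dist 0.208
d [ 0.0045 -0.0766  0.1198] a [-0.1013 -0.0027 -0.003 ] |deg| 5.8 dist 0.142
```

```bash

python3 -m handwheel '[{"dx":0.005,"dy":-0.04,"dz":0.06,"ax":-0.1,"ay":0,"az":0},{"dx":0.008,"dy":-0.07,"dz":0.11,"ax":-0.1,"ay":0,"az":0},{"dx":0.009,"dy":-0.07,"dz":0.16,"ax":-0.1,"ay":0,"az":0},{"dx":0.009,"dy":-0.06,"dz":0.195,"ax":-0.1,"ay":0,"az":0},{"dx":0.009,"dy":-0.06,"dz":0.195,"ax":-0.1,"ay":0,"az":0}]'
python3 - <<'E'
from h import *
print(manip.state()['joint_pos'].round(2))
delta([.5063,.1256,.009],-83.2,35)
f=grab('side','s1');g=grab('top','t1')
cv2.imwrite('pics/s1z.png',cv2.resize(f['image'][120:290,220:440],None,fx=3.4,fy=3.4,interpolation=2))
cv2.imwrite('pics/t1z.png',cv2.resize(g['image'][90:280,180:420],None,fx=3.3,fy=3.1,interpolation=2))
E
```

```text
time: 2.72
tool_pos: [0.5022, 0.125, 0.0585]
tool_rot: [0.299, 0.953, 0.053, 0.014]
contact_force: [0.1, 0.0, 0.7]
gripper_width: 0.295
[ 0.4   0.15  1.91 -0.6   1.33  0.51]
d [ 0.0044 -0.0284  0.0405] a [-0.0025  0.0095 -0.0044] |deg| 0.6 dist 0.05
```

View pics/s1z.png

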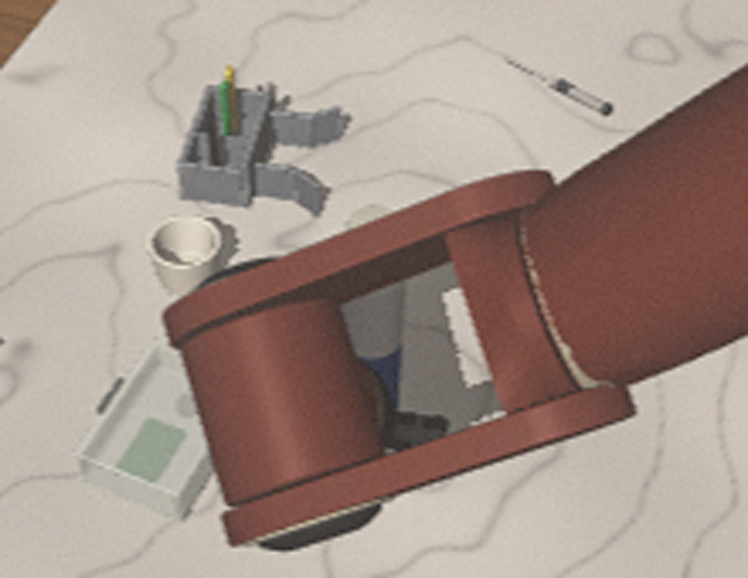

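View pics/t1z.png

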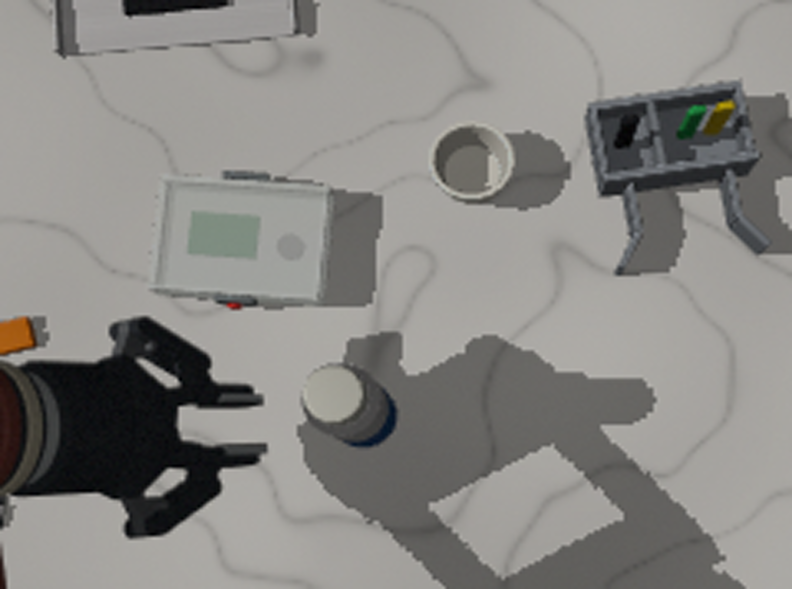

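The can stands at (350,405) in the zoomed top view, with the fingertips about 15 px short of it and lined up. The arm is clear of the can.

```bash

python3 -m handwheel '[{"dx":0.004,"dy":-0.01,"dz":0.015,"ax":0,"ay":0.01,"az":0},{"dx":0.004,"dy":-0.02,"dz":0.03,"ax":0,"ay":0.01,"az":0},{"dx":0.004,"dy":-0.028,"dz":0.04,"ax":0,"ay":0.01,"az":0},{"dx":0.004,"dy":-0.028,"dz":0.04,"ax":0,"ay":0.01,"az":0}]'
python3 - <<'E'
from h import *
delta([.5063,.1256,.009],-83.2,35)
g=grab('top','t2');P=pts(g);print(fitcan(P,np.array([.5134,.066])))
f=g['image'];
m=(P[...,0]>.45)&(P[...,0]<.56)&(P[...,1]>.085)&(P[...,1]<.14)&(P[...,2]>.006)&(P[...,2]<.06)
q=P[m]; q=q[np.argsort(q[:,1])]; print(q[:14].round(4))
E
```

```text
time: 3.32
tool_pos: [0.5076, 0.1273, 0.0111]
tool_rot: [0.298, 0.953, 0.055, 0.021]
contact_force: [-0.3, 0.2, 0.7]
gripper_width: 0.296
d [-0.0015  0.0001  0.0026] a [-0.0032 -0.0047 -0.0045] |deg| 0.4 dist 0.003
(array([0.51322589, 0.0663106 ]), 204, np.float64(0.0010595689236073613))
[[0.4894 0.12   0.0216]
 [0.4916 0.1204 0.0189]
 [0.4938 0.1205 0.0184]
 [0.4914 0.1218 0.0237]
 [0.4894 0.122  0.0223]
 [0.4936 0.1221 0.022 ]
 [0.4932 0.1229 0.0305]
 [0.5211 0.1232 0.0196]
 [0.4877 0.1234 0.0119]
 [0.5233 0.1235 0.018 ]
 [0.4892 0.1236 0.0253]
 [0.4913 0.1237 0.0248]
 [0.5256 0.1237 0.0168]
 [0.4831 0.1239 0.022 ]]
```

```bash

python3 -m handwheel '[{"dx":-0.0015,"dy":0.006,"dz":0.009,"ax":0,"ay":0,"az":0},{"dx":-0.0015,"dy":0.012,"dz":0.0135,"ax":0,"ay":0,"az":0},{"dx":-0.0015,"dy":0.018,"dz":0.0178,"ax":0,"ay":0,"az":0},{"dx":-0.0015,"dy":0.023,"dz":0.0212,"ax":0,"ay":0,"az":0},{"dx":-0.0015,"dy":0.026,"dz":0.0233,"ax":0,"ay":0,"az":0}]'
python3 -m handwheel '[{"dx":0,"dy":0.0033,"dz":0.0023,"ax":0,"ay":0,"az":0},{"dx":0,"dy":0.0066,"dz":0.0046,"ax":0,"ay":0,"az":0},{"dx":0,"dy":0.0098,"dz":0.0069,"ax":0,"ay":0,"az":0}]'
cat > look.py <<'E'
from h import *
import sys
tag=sys.argv[1]; c=np.array([float(sys.argv[2]),float(sys.argv[3])])
g=grab('top',tag);P=pts(g);c,n,r=fitcan(P,c)
m=(np.hypot(P[...,0]-c[0],P[...,1]-c[1])<.06)&(P[...,2]>.18)
t=P[m].mean(0)
s=manip.state();print('can',c.round(4),n,r.round(4),'cap',t.round(4),'tcp',s['tool_pos'].round(4),'can-tcp',(c-s['tool_pos'][:2]).round(4))
hb=np.radians(9);b=c-np.array([.654,-.1397]);print('bay',(b@[np.cos(hb),np.sin(hb)]).round(4),(b@[-np.sin(hb),np.cos(hb)]).round(4))
E
python3 look.py t3 .513 .06
```

```text
time: 4.0
tool_pos: [0.5116, 0.0926, 0.0087]
tool_rot: [0.298, 0.953, 0.054, 0.022]
contact_force: [0.1, 0.4, 0.2]
gripper_width: 0.294
time: 4.38
tool_pos: [0.5131, 0.0811, 0.0085]
tool_rot: [0.298, 0.953, 0.055, 0.022]
contact_force: [-0.2, 1.3, 0.3]
gripper_width: 0.297
can [0.5143 0.0582] 233 0.0047 cap [0.5142 0.0569 0.1866] tcp [0.513  0.0807 0.0086] can-tcp [ 0.0013 -0.0225]
bay -0.107 0.2173
```

```bash
sed -i 's/fitcan(P,c)/fitcan(P,c,.07)/' look.py
python3 -m handwheel '[{"dx":0,"dy":0.0038,"dz":0.005,"ax":0,"ay":0,"az":0},{"dx":0,"dy":0.0087,"dz":0.0084,"ax":0,"ay":0,"az":0},{"dx":0,"dy":0.0136,"dz":0.0118,"ax":0,"ay":0,"az":0},{"dx":0,"dy":0.0185,"dz":0.0152,"ax":0,"ay":0,"az":0},{"dx":0,"dy":0.0234,"dz":0.0186,"ax":0,"ay":0,"az":0}]'
python3 look.py t4 .516 .03
python3 - <<'E'
from h import *
g=np.load('/tmp/t2.npz');P=pts(g);m=(np.hypot(P[...,0]-.513,P[...,1]-.066)<.06)&(P[...,2]>.18);print(P[m].mean(0),fitcan(P,np.array([.513,.066]),.07))
E
```

```text
time: 5.05
tool_pos: [0.5165, 0.0511, 0.0066]
tool_rot: [0.298, 0.953, 0.055, 0.022]
contact_force: [0.1, 3.3, 2.0]
gripper_width: 0.296
can [0.5185 0.0279] 153 0.0015 cap [0.5178 0.0273 0.1866] tcp [0.5165 0.0505 0.0066] can-tcp [ 0.0021 -0.0226]
bay -0.1076 0.1868
[0.51272292 0.0655747  0.18662543] (array([0.5132861 , 0.06636615]), 163, np.float64(0.0011743701180219693))
```

```bash

python3 -m handwheel '[{"dx":0,"dy":0.0057,"dz":0.004,"ax":0,"ay":0,"az":0},{"dx":0,"dy":0.0115,"dz":0.008,"ax":0,"ay":0,"az":0},{"dx":0,"dy":0.0172,"dz":0.012,"ax":0,"ay":0,"az":0},{"dx":0,"dy":0.0229,"dz":0.0161,"ax":0,"ay":0,"az":0},{"dx":0,"dy":0.0287,"dz":0.0201,"ax":0,"ay":0,"az":0}]'
python3 -m handwheel '[{"dx":0,"dy":0.0057,"dz":0.004,"ax":0,"ay":0,"az":0},{"dx":0,"dy":0.0115,"dz":0.008,"ax":0,"ay":0,"az":0},{"dx":0,"dy":0.0172,"dz":0.012,"ax":0,"ay":0,"az":0},{"dx":0,"dy":0.0229,"dz":0.0161,"ax":0,"ay":0,"az":0},{"dx":0,"dy":0.0287,"dz":0.0201,"ax":0,"ay":0,"az":0}]'
python3 look.py t5 .526 -.04
```

```text
time: 5.72
tool_pos: [0.5206, 0.0162, 0.0064]
tool_rot: [0.298, 0.953, 0.055, 0.022]
contact_force: [0.2, 1.5, 2.5]
gripper_width: 0.291
time: 6.35
tool_pos: [0.5247, -0.0185, 0.0063]
tool_rot: [0.298, 0.953, 0.055, 0.022]
contact_force: [-0.1, 2.7, 2.2]
gripper_width: 0.292
can [ 0.5266 -0.0423] 145 0.0014 cap [ 0.526  -0.042   0.1865] tcp [ 0.5247 -0.0192  0.0063] can-tcp [ 0.0019 -0.0231]
bay -0.1106 0.1161
```

```bash

for i in 1; do python3 -m handwheel '[{"dx":0,"dy":0.0057,"dz":0.004,"ax":0,"ay":0,"az":0},{"dx":0,"dy":0.0115,"dz":0.008,"ax":0,"ay":0,"az":0},{"dx":0,"dy":0.0172,"dz":0.012,"ax":0,"ay":0,"az":0},{"dx":0,"dy":0.0229,"dz":0.0161,"ax":0,"ay":0,"az":0},{"dx":0,"dy":0.0287,"dz":0.0201,"ax":0,"ay":0,"az":0}]'; done
python3 -m handwheel '[{"dx":0,"dy":0.0057,"dz":0.004,"ax":0,"ay":0,"az":0},{"dx":0,"dy":0.0115,"dz":0.008,"ax":0,"ay":0,"az":0},{"dx":0,"dy":0.0172,"dz":0.012,"ax":0,"ay":0,"az":0},{"dx":0,"dy":0.0229,"dz":0.0161,"ax":0,"ay":0,"az":0},{"dx":0,"dy":0.0287,"dz":0.0201,"ax":0,"ay":0,"az":0}]'
python3 look.py t6 .534 -.112
```

```text
time: 7.02
tool_pos: [0.5288, -0.0534, 0.0061]
tool_rot: [0.298, 0.953, 0.055, 0.022]
contact_force: [0.1, 1.5, 1.9]
gripper_width: 0.296
time: 7.65
tool_pos: [0.533, -0.0881, 0.006]
tool_rot: [0.298, 0.953, 0.055, 0.022]
contact_force: [-0.6, 2.1, 2.6]
gripper_width: 0.295
can [ 0.5349 -0.112 ] 183 0.0011 cap [ 0.5341 -0.1112  0.1865] tcp [ 0.533  -0.0888  0.0061] can-tcp [ 0.002  -0.0232]
bay -0.1133 0.046
```

```bash

python3 -m handwheel '[{"dx":0,"dy":0.0057,"dz":0.004,"ax":0,"ay":0,"az":0},{"dx":0,"dy":0.0115,"dz":0.008,"ax":0,"ay":0,"az":0},{"dx":0,"dy":0.0172,"dz":0.0118,"ax":0,"ay":0,"az":0},{"dx":0,"dy":0.0229,"dz":0.0157,"ax":0,"ay":0,"az":0},{"dx":0,"dy":0.0278,"dz":0.0191,"ax":0,"ay":0,"az":0}]'
python3 -m handwheel '[{"dx":0,"dy":0.0042,"dz":0.0029,"ax":0,"ay":0,"az":0},{"dx":0,"dy":0.0075,"dz":0.0052,"ax":0,"ay":0,"az":0},{"dx":0,"dy":0.0095,"dz":0.0066,"ax":0,"ay":0,"az":0},{"dx":0,"dy":0.01,"dz":0.007,"ax":0,"ay":0,"az":0}]'
python3 look.py t7 .541 -.158
```

```text
time: 8.32
tool_pos: [0.5367, -0.1217, 0.006]
tool_rot: [0.298, 0.953, 0.054, 0.022]
contact_force: [-0.2, 2.8, 0.5]
gripper_width: 0.294
time: 8.82
tool_pos: [0.5381, -0.1334, 0.006]
tool_rot: [0.298, 0.953, 0.054, 0.022]
contact_force: [-0.5, 1.3, 0.7]
gripper_width: 0.297
can [ 0.54   -0.1574] 234 0.0012 cap [ 0.5395 -0.1562  0.1863] tcp [ 0.5382 -0.1334  0.006 ] can-tcp [ 0.0018 -0.0241]
bay -0.1153 0.0003
```

```bash

python3 -m handwheel '[{"dx":0,"dy":-0.008,"dz":-0.0057,"ax":0,"ay":0,"az":0},{"dx":0,"dy":-0.033,"dz":-0.023,"ax":0,"ay":0,"az":0},{"dx":0,"dy":-0.057,"dz":-0.04,"ax":0,"ay":0,"az":0},{"dx":-0.02,"dy":-0.05,"dz":-0.09,"ax":0,"ay":0,"az":0},{"dx":-0.04,"dy":-0.03,"dz":-0.14,"ax":0,"ay":0,"az":0}]'
python3 look.py t8 .541 -.158
python3 - <<'E'
from h import *
print(manip.state()['joint_pos'].round(2))
delta([.43,-.02,.28],-83.2,10)
E
```

```text
time: 9.5
tool_pos: [0.4836, -0.0331, 0.1031]
tool_rot: [0.298, 0.953, 0.056, 0.02]
contact_force: [0.9, 0.3, 1.2]
gripper_width: 0.297
can [ 0.5401 -0.1574] 229 0.0011 cap [ 0.5394 -0.1565  0.1864] tcp [ 0.4865 -0.0323  0.1116] can-tcp [ 0.0537 -0.1251]
bay -0.1153 0.0003
[ 0.11 -0.13  2.09 -0.65  1.23  0.23]
d [-0.0516  0.0812 -0.1498] a [ 0.4338 -0.0169 -0.006 ] |deg| 24.9 dist 0.178
```

```bash

python3 -m handwheel '[{"dx":-0.01,"dy":0.02,"dz":-0.04,"ax":0,"ay":0,"az":0},{"dx":-0.02,"dy":0.04,"dz":-0.08,"ax":0.1,"ay":0,"az":0},{"dx":-0.03,"dy":0.06,"dz":-0.12,"ax":0.25,"ay":0,"az":0},{"dx":-0.045,"dy":0.08,"dz":-0.15,"ax":0.43,"ay":0,"az":0},{"dx":-0.052,"dy":0.081,"dz":-0.15,"ax":0.43,"ay":0,"az":0}]'
python3 - <<'E'
from h import *
print(manip.state()['joint_pos'].round(2))
delta([.41,-.10,.28],-40,10)
E
```

```text
time: 10.18
tool_pos: [0.4312, -0.0235, 0.2779]
tool_rot: [0.089, 0.994, 0.056, 0.015]
contact_force: [-0.1, -1.0, -0.3]
gripper_width: 0.294
[-0.12 -0.49  2.   -0.17  1.57 -0.23]
d [-0.0297  0.0729  0.0105] a [ 0.0116  0.1156 -0.7502] |deg| 43.5 dist 0.079
```

```bash

python3 -m handwheel '[{"dx":-0.005,"dy":0.015,"dz":0,"ax":0,"ay":0.02,"az":-0.15},{"dx":-0.01,"dy":0.03,"dz":0,"ax":0,"ay":0.05,"az":-0.3},{"dx":-0.02,"dy":0.045,"dz":0,"ax":0,"ay":0.07,"az":-0.45},{"dx":-0.025,"dy":0.06,"dz":0,"ax":0,"ay":0.09,"az":-0.6},{"dx":-0.03,"dy":0.073,"dz":0.01,"ax":0.01,"ay":0.115,"az":-0.75}]'
python3 - <<'E'
from h import *
print(manip.state()['joint_pos'].round(2))
delta([.41,-.178,.25],9,20)
E
```

```text
time: 10.8
tool_pos: [0.4083, -0.0981, 0.2742]
tool_rot: [0.077, 0.901, 0.426, 0.032]
contact_force: [-0.3, 0.2, 0.0]
gripper_width: 0.291
[-0.37 -0.61  2.09 -0.06  1.51 -1.26]
d [-0.0604  0.0473  0.0329] a [-0.1742  0.2229 -0.8169] |deg| 49.5 dist 0.084
```

```bash

python3 -m handwheel '[{"dx":-0.012,"dy":0.01,"dz":0,"ax":-0.02,"ay":0.04,"az":-0.16},{"dx":-0.024,"dy":0.02,"dz":0,"ax":-0.05,"ay":0.08,"az":-0.32},{"dx":-0.036,"dy":0.03,"dz":0.01,"ax":-0.1,"ay":0.13,"az":-0.48},{"dx":-0.048,"dy":0.04,"dz":0.02,"ax":-0.14,"ay":0.18,"az":-0.65},{"dx":-0.06,"dy":0.047,"dz":0.033,"ax":-0.174,"ay":0.223,"az":-0.817}]'
python3 - <<'E'
from h import *
print(manip.state()['joint_pos'].round(2))
delta([.45,-.1716,.08],9,35)
delta([.475,-.1677,.012],9,35)
E
```

```text
time: 11.42
tool_pos: [0.4095, -0.1773, 0.2489]
tool_rot: [0.113, 0.64, 0.749, 0.132]
contact_force: [0.9, -0.0, -0.2]
gripper_width: 0.298
[-0.75 -0.63  2.16  0.28  1.4  -2.5 ]
d [-0.0008 -0.0194  0.1727] a [-0.2614 -0.0007 -0.0003] |deg| 15.0 dist 0.174
d [-0.0009 -0.0189  0.2453] a [-0.2614 -0.0007 -0.0003] |deg| 15.0 dist 0.246
```

```bash

python3 -m handwheel '[{"dx":0,"dy":-0.01,"dz":0.04,"ax":-0.08,"ay":0,"az":0},{"dx":0,"dy":-0.02,"dz":0.09,"ax":-0.17,"ay":0,"az":0},{"dx":-0.001,"dy":-0.02,"dz":0.135,"ax":-0.26,"ay":0,"az":0},{"dx":-0.001,"dy":-0.02,"dz":0.17,"ax":-0.26,"ay":0,"az":0},{"dx":-0.001,"dy":-0.02,"dz":0.17,"ax":-0.26,"ay":0,"az":0}]'
python3 - <<'E'
from h import *
print(manip.state()['joint_pos'].round(2))
delta([.475,-.1677,.008],9,35)
E
```

```text
time: 12.05
tool_pos: [0.4468, -0.1693, 0.0791]
tool_rot: [0.19, 0.623, 0.724, 0.228]
contact_force: [0.1, -0.7, 0.4]
gripper_width: 0.296
[-0.81 -0.47  2.41  0.62  0.93 -2.84]
d [-0.0034 -0.0172  0.0744] a [-0.0075 -0.0051 -0.0083] |deg| 0.7 dist 0.076
```

```bash

python3 -m handwheel '[{"dx":-0.003,"dy":0,"dz":0.02,"ax":-0.007,"ay":-0.005,"az":-0.008},{"dx":-0.003,"dy":-0.005,"dz":0.04,"ax":-0.007,"ay":-0.005,"az":-0.008},{"dx":-0.003,"dy":-0.01,"dz":0.058,"ax":-0.007,"ay":-0.005,"az":-0.008},{"dx":-0.003,"dy":-0.015,"dz":0.07,"ax":-0.007,"ay":-0.005,"az":-0.008},{"dx":-0.003,"dy":-0.017,"dz":0.073,"ax":-0.007,"ay":-0.005,"az":-0.008}]'
python3 - <<'E'
from h import *
print(manip.state()['joint_pos'].round(2))
delta([.475,-.1677,.008],9,35)
E
python3 look.py t9 .54 -.157
python3 - <<'E'
import cv2
g=cv2.imread('pics/t9.png');cv2.imwrite('pics/t9z.png',cv2.resize(g[100:290,290:490],None,fx=3,fy=3,interpolation=2))
E
```

```text
time: 12.68
tool_pos: [0.4777, -0.1712, 0.0154]
tool_rot: [0.201, 0.618, 0.725, 0.228]
contact_force: [-0.6, 0.6, 0.6]
gripper_width: 0.294
[-0.75 -0.23  2.37  0.74  0.73 -2.98]
d [ 0.004  -0.006   0.0048] a [0.0066 0.0075 0.0039] |deg| 0.6 dist 0.009
can [ 0.5401 -0.1574] 230 0.0011 cap [ 0.5393 -0.1565  0.1864] tcp [ 0.4775 -0.1713  0.0153] can-tcp [0.0625 0.0139]
bay -0.1153 0.0003
```

View pics/t9z.png

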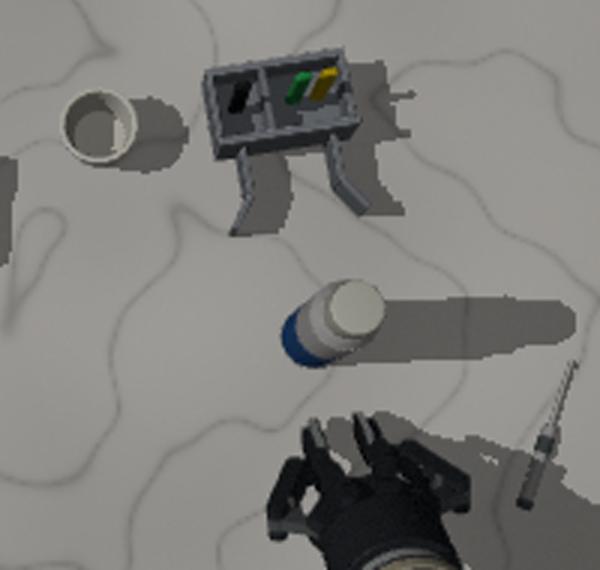

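```bash

python3 -m handwheel '[{"dx":0.004,"dy":0,"dz":0.0085,"ax":0.006,"ay":0.007,"az":0.004},{"dx":0.004,"dy":0.004,"dz":0.0115,"ax":0.006,"ay":0.007,"az":0.004},{"dx":0.004,"dy":0.008,"dz":0.0143,"ax":0.006,"ay":0.007,"az":0.004}]'
python3 - <<'E'
from h import *
print(manip.state()['joint_pos'].round(2))
delta([.495,-.1645,.007],9,35)
E
```

```text
time: 13.1
tool_pos: [0.4918, -0.1654, 0.0081]
tool_rot: [0.196, 0.62, 0.725, 0.229]
contact_force: [0.0, -0.5, -0.0]
gripper_width: 0.298
[-0.71 -0.18  2.34  0.75  0.7  -2.96]
d [0.0004 0.002  0.0028] a [ 0.0008  0.0013 -0.0009] |deg| 0.1 dist 0.003
```

```bash

python3 -m handwheel '[{"dx":0,"dy":0.004,"dz":0.005,"ax":0,"ay":0,"az":0},{"dx":0,"dy":0.0089,"dz":0.0084,"ax":0,"ay":0,"az":0},{"dx":0,"dy":0.013,"dz":0.0113,"ax":0,"ay":0,"az":0},{"dx":0,"dy":0.0163,"dz":0.0136,"ax":0,"ay":0,"az":0},{"dx":0,"dy":0.0196,"dz":0.0159,"ax":0,"ay":0,"az":0}]'
python3 -m handwheel '[{"dx":0,"dy":0.0041,"dz":0.0029,"ax":0,"ay":0,"az":0},{"dx":0,"dy":0.0082,"dz":0.0057,"ax":0,"ay":0,"az":0},{"dx":0,"dy":0.0131,"dz":0.0092,"ax":0,"ay":0,"az":0},{"dx":0,"dy":0.018,"dz":0.0126,"ax":0,"ay":0,"az":0},{"dx":0,"dy":0.0229,"dz":0.016,"ax":0,"ay":0,"az":0}]'
python3 look.py t10 .565 -.153
```

```text
time: 13.72
tool_pos: [0.5163, -0.1614, 0.0059]
tool_rot: [0.196, 0.62, 0.725, 0.229]
contact_force: [-0.1, -0.3, 0.5]
gripper_width: 0.298
time: 14.35
tool_pos: [0.5441, -0.157, 0.0059]
tool_rot: [0.196, 0.62, 0.725, 0.229]
contact_force: [-0.7, 0.9, 0.8]
gripper_width: 0.294
can [ 0.5675 -0.1528] 234 0.0011 cap [ 0.5664 -0.1518  0.1862] tcp [ 0.5446 -0.1571  0.0062] can-tcp [0.0229 0.0043]
bay -0.0875 0.0006
```

```bash

python3 -m handwheel '[{"dx":0,"dy":0.0049,"dz":0.0034,"ax":0,"ay":0,"az":0},{"dx":0,"dy":0.0098,"dz":0.0069,"ax":0,"ay":0,"az":0},{"dx":0,"dy":0.0147,"dz":0.0103,"ax":0,"ay":0,"az":0},{"dx":0,"dy":0.0197,"dz":0.0138,"ax":0,"ay":0,"az":0},{"dx":0,"dy":0.0246,"dz":0.0172,"ax":0,"ay":0,"az":0}]'
python3 -m handwheel '[{"dx":0,"dy":0.0049,"dz":0.0034,"ax":0,"ay":0,"az":0},{"dx":0,"dy":0.0098,"dz":0.0069,"ax":0,"ay":0,"az":0},{"dx":0,"dy":0.0147,"dz":0.0103,"ax":0,"ay":0,"az":0},{"dx":0,"dy":0.0188,"dz":0.0132,"ax":0,"ay":0,"az":0},{"dx":0,"dy":0.0221,"dz":0.0155,"ax":0,"ay":0,"az":0}]'
python3 look.py t11 .624 -.144
python3 - <<'E'
import cv2
g=cv2.imread('pics/t11.png');cv2.imwrite('pics/t11z.png',cv2.resize(g[100:250,310:470],None,fx=4,fy=4,interpolation=2))
E
```

```text
time: 15.02
tool_pos: [0.5737, -0.1523, 0.0059]
tool_rot: [0.196, 0.62, 0.725, 0.229]
contact_force: [-1.0, 0.2, 0.2]
gripper_width: 0.297
time: 15.65
tool_pos: [0.6003, -0.1482, 0.0059]
tool_rot: [0.196, 0.62, 0.725, 0.229]
contact_force: [-0.8, -0.5, 0.5]
gripper_width: 0.297
can [ 0.6239 -0.1439] 278 0.0011 cap [ 0.6224 -0.1429  0.1863] tcp [ 0.6007 -0.1482  0.0062] can-tcp [0.0232 0.0043]
bay -0.0304 0.0006
```

View pics/t11z.png

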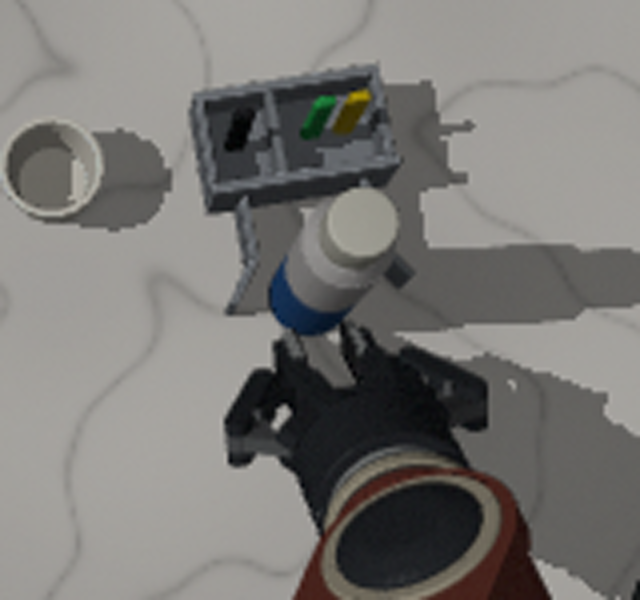

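```bash

python3 -m handwheel '[{"dx":0,"dy":0.0041,"dz":0.0029,"ax":0,"ay":0,"az":0},{"dx":0,"dy":0.0082,"dz":0.0057,"ax":0,"ay":0,"az":0},{"dx":0,"dy":0.0123,"dz":0.0086,"ax":0,"ay":0,"az":0},{"dx":0,"dy":0.0156,"dz":0.0109,"ax":0,"ay":0,"az":0},{"dx":0,"dy":0.018,"dz":0.0126,"ax":0,"ay":0,"az":0}]'
python3 -m handwheel '[{"dx":0,"dy":0.0012,"dz":0.0009,"ax":0,"ay":0,"az":0},{"dx":0,"dy":0.0025,"dz":0.0017,"ax":0,"ay":0,"az":0}]'
python3 look.py t12 .65 -.14
```

```text
time: 16.32
tool_pos: [0.622, -0.1448, 0.006]
tool_rot: [0.196, 0.62, 0.725, 0.229]
contact_force: [-1.6, -0.5, 0.4]
gripper_width: 0.294
time: 16.58
tool_pos: [0.6247, -0.1444, 0.006]
tool_rot: [0.196, 0.62, 0.725, 0.229]
contact_force: [-1.3, -0.6, -1.1]
gripper_width: 0.29
can [ 0.6482 -0.14  ] 283 0.001 cap [ 0.647  -0.1392  0.1862] tcp [ 0.6249 -0.1444  0.0061] can-tcp [0.0233 0.0044]
bay -0.0058 0.0006
```

Now 1 mm steps until the force rises, which means the wall.

```bash

python3 -m handwheel '[{"dx":0,"dy":0.0008,"dz":0.0006,"ax":0,"ay":0,"az":0},{"dx":0,"dy":0.0016,"dz":0.0011,"ax":0,"ay":0,"az":0},{"dx":0,"dy":0.0025,"dz":0.0017,"ax":0,"ay":0,"az":0}]'
python3 -m handwheel '[{"dx":0,"dy":0.0008,"dz":0.0006,"ax":0,"ay":0,"az":0}]'
```

```text
time: 17.0
tool_pos: [0.6277, -0.144, 0.006]
tool_rot: [0.196, 0.62, 0.725, 0.229]
contact_force: [-1.2, 0.0, -1.1]
gripper_width: 0.294
time: 17.12
tool_pos: [0.6287, -0.1438, 0.006]
tool_rot: [0.196, 0.62, 0.725, 0.229]
contact_force: [-0.6, -0.3, -0.4]
gripper_width: 0.298
```

```bash

python3 -m handwheel '[{"dx":0,"dy":0.0008,"dz":0.0006,"ax":0,"ay":0,"az":0}]'; python3 look.py t13 .652 -.14
```

```text
time: 17.25
tool_pos: [0.6298, -0.1436, 0.006]
tool_rot: [0.196, 0.62, 0.725, 0.229]
contact_force: [-0.5, 0.3, -1.1]
gripper_width: 0.296
can [ 0.6533 -0.1392] 289 0.001 cap [ 0.6518 -0.1385  0.1863] tcp [ 0.6299 -0.1436  0.0061] can-tcp [0.0234 0.0044]
bay -0.0006 0.0006
```

```bash

python3 -m handwheel '[{"dx":0,"dy":0.0008,"dz":0.0006,"ax":0,"ay":0,"az":0}]'
```

```text
time: 17.42
tool_pos: [0.6307, -0.1435, 0.0059]
tool_rot: [0.196, 0.62, 0.725, 0.229]
contact_force: [-2.3, 1.4, 0.1]
gripper_width: 0.296
```

```bash

python3 -m handwheel '[{"dx":0,"dy":0.0008,"dz":0.0006,"ax":0,"ay":0,"az":0}]'
```

```text
time: 17.55
tool_pos: [0.6317, -0.1433, 0.0059]
tool_rot: [0.196, 0.62, 0.725, 0.229]
contact_force: [-2.1, -0.4, 0.8]
gripper_width: 0.299
```

```bash

python3 -m handwheel '[{"dx":0,"dy":0.0006,"dz":0.0004,"ax":0,"ay":0,"az":0},{"dx":0,"dy":0.0006,"dz":0.0004,"ax":0,"ay":0,"az":0}]'; python3 look.py t14 .653 -.14
```

```text
time: 17.8
tool_pos: [0.632, -0.1433, 0.0057]
tool_rot: [0.195, 0.62, 0.725, 0.228]
contact_force: [-5.4, -0.9, 1.5]
gripper_width: 0.294
can [ 0.655 -0.139] 297 0.0011 cap [ 0.6533 -0.1381  0.1862] tcp [ 0.632  -0.1432  0.0057] can-tcp [0.023  0.0043]
bay 0.0011 0.0006
```

The force rose to 5.4 N, so the can has reached the back wall. Backing off.

```bash

python3 -m handwheel '[{"dx":0,"dy":-0.0016,"dz":-0.0011,"ax":0,"ay":0,"az":0},{"dx":0,"dy":-0.006,"dz":-0.004,"ax":0,"ay":0,"az":0},{"dx":0,"dy":-0.025,"dz":-0.0175,"ax":0,"ay":0,"az":0},{"dx":0,"dy":-0.05,"dz":-0.035,"ax":0,"ay":0,"az":0},{"dx":0,"dy":-0.074,"dz":-0.052,"ax":0,"ay":0,"az":0}]'
python3 -m handwheel '[{"dx":0,"dy":0.01,"dz":-0.03,"ax":0,"ay":0,"az":0},{"dx":0,"dy":0.01,"dz":-0.05,"ax":0,"ay":0,"az":0},{"dx":0,"dy":0.01,"dz":-0.05,"ax":0,"ay":0,"az":0}]'
python3 look.py t15 .653 -.14
python3 - <<'E'
from h import *
g=np.load('/tmp/t15.npz')
f=grab('side','s15');P=pts(f);
c=np.array([.653,-.139]);print('side',fitcan(P,c,.06))
m=(np.hypot(P[...,0]-c[0],P[...,1]-c[1])<.03)
for lo,hi in((.055,.1),(.1,.15)): print(lo,fitcan(P,c,lo,hi))
for n,im in(('top',g),('side',f)):
    Q=pts(im); 
    for k,(x0,x1,y0,y1,z0) in dict(case=(.57,.69,.07,.22,.008),cup=(.65,.72,-.04,.035,.008)).items():
        q=Q[(Q[...,0]>x0)&(Q[...,0]<x1)&(Q[...,1]>y0)&(Q[...,1]<y1)&(Q[...,2]>z0)]; 
        print(n,k,q.min(0).round(3),q.max(0).round(3)) if len(q) else None
cv2.imwrite('pics/s15z.png',cv2.resize(f['image'][100:370,220:440],None,fx=2.2,fy=2.2,interpolation=2))
E
```

```text
time: 18.48
tool_pos: [0.5424, -0.1574, 0.0064]
tool_rot: [0.196, 0.62, 0.725, 0.229]
contact_force: [0.0, 0.6, 0.5]
gripper_width: 0.297
time: 18.85
tool_pos: [0.5235, -0.1614, 0.0547]
tool_rot: [0.198, 0.62, 0.724, 0.229]
contact_force: [-0.6, -0.1, -0.6]
gripper_width: 0.289
can [ 0.655 -0.139] 291 0.001 cap [ 0.6533 -0.1382  0.1863] tcp [ 0.5231 -0.1608  0.0536] can-tcp [0.1318 0.0219]
bay 0.0011 0.0006
side (array([ 0.65527753, -0.13928608]), 447, np.float64(0.001390652836142691))
0.055 (array([ 0.6553749 , -0.13922269]), 201, np.float64(0.0013039815484587071))
0.1 (array([ 0.65529234, -0.1393781 ]), 271, np.float64(0.00143475151224505))
top case [0.585 0.088 0.008] [0.679 0.203 0.039]
top cup [ 0.659 -0.03   0.008] [0.713 0.023 0.044]
side case [0.585 0.089 0.008] [0.68  0.205 0.039]
side cup [ 0.659 -0.03   0.008] [0.714 0.025 0.044]
```

View pics/s15z.png

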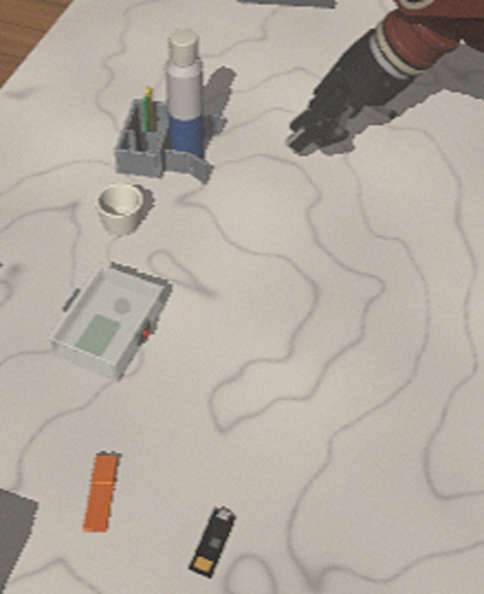

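View pics/t15.png

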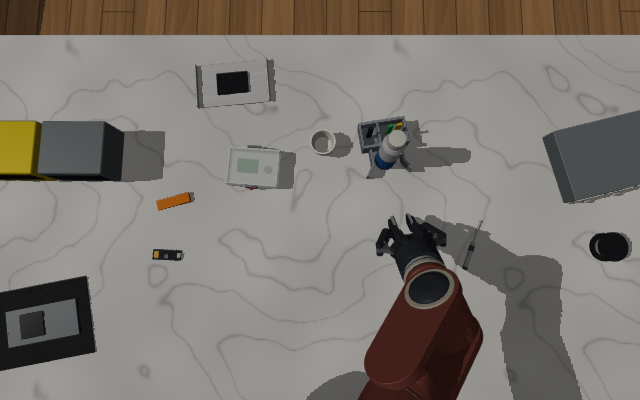

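The can stands upright against the back wall: (385,157) in the top view, (185,105) in the zoomed side view. All the bystanders are in their original places and the gripper is clear, so I am handing in.

```bash
python3 -c "
from plant import manip
print(manip.job_done())"
```

```text
the job is handed in; nothing more can be done
None
```

The can now stands upright in the caddy's bay against the back wall, and the job was handed in at about 19 s of the 64 s allowed. No verdict was reported.

I pushed it with the two leaned-back fingertips set about 25 mm apart, touching it roughly 14 mm above the table. The first push went sideways until the can was in line with the bay. The second went straight in until the force rose from about 2 N to 5.4 N at the wall. I then backed the gripper off.

- **Position:** the last top view put the can at x = +1.1 mm and y = +0.6 mm in the bay frame. The side view agreed to within 0.5 mm.
- **Bay position:** I estimated this from the camera depth, so it is good to about 2 mm. The +1 mm in x fits that error, and the force rise confirms contact with the wall.
- **Upright:** the can's axis fitted at two heights agreed to 0.2 mm, so it stands upright. Its position did not change when I backed off.
- **Bystanders:** the case and cup measured within 2 mm of where they began. I checked the board, wedge and screwdriver only by eye in the final pictures, and they look unmoved.

No check failed or disagreed.

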